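# Lay out the shaft spacers by size

### The arm

A 7-joint arm with a two-finger parallel gripper is mounted at the origin on the work surface; the furniture and walls round the work are solid. World frame = base frame: x ahead of the robot, y to its left, z up, the work surface at z = 0. Lengths are in m, angles in rad, forces in N, time in s.
With the tool pointing down it reaches from about 0.35 to 0.9 m from the base axis. Payload 8.1 kg.
Tool frame: the origin (TCP) lies at the centre of the arm's flange, where the gripper is bolted on; the fingertips stand 178 mm ahead of it and the grasp point (between the pads) lies 159 mm ahead of it; z points along the fingers, y is the line along which they close (so a half turn about z gives the same grasp; the last joint's range is limited). The gripper opens to 92 mm and grips with 3 to 60 N. Pads are 19 mm wide; open, the fingers measure 130 mm over their backs; the gripper's body (75 mm by 190 mm) begins 47 mm behind the grasp point.
Start: joints at [-0.103, 0.434, 0.025, 1.573, -0.012, 1.134, -0.075], TCP at [0.625, -0, 0.405] pointing down, gripper open.
Joint ranges: [-2.62, 2.62], [-0.44, 2.09], [-1.27, 1.32], [0.08, 2.57], [-1.32, 4.46], [0.12, 2], [-2.74, 2.74]. Speed limits (rad/s): [2.22, 2.22, 3.01, 3.01, 3.14, 3.14, 3.14].

### API

Orientations are given as a rotation vector (axis times angle).
In Python, from cell import arm gives the robot as it stands. The module is installed in compiled form; this text tells all that it offers.
- The arm moves only by the shell command python3 -m inch 'ROWS' [FORCE]. ROWS is text: rows parted by semicolons, each of 5 numbers parted by spaces: the shift along the tool's x, y, z in m, then the turn about the tool's z in rad, then the finger opening in m, from 0 to 0.0918. In form: x y z roll fingers; .... A call has 1 to 5 rows; each row is the pose to reach, as a shift and turn from the pose commanded when the call began, along the tool's axes at that moment; what a row does not reach only later rows make up. A row lasts 1/10 s, in which the tool goes at most 50 mm and 8.59 degrees, less where a joint would pass 70% of its speed; a pose out of reach is approached as far as the arm can. A call with a gripper value outside its range is refused whole. The fingers move at their own pace and stop on an object; FORCE is the grip in N (left out, the last holds). Time passes only in rows, so rows that repeat a pose let the fingers close. It gives the time, the measured TCP pose, the force, the opening and the grip force at its end, in the units of the state.
- arm.observe(): the state, without advancing time (a new reading comes with each control period).
- arm.get_image(name): name is "scene" or "side" or "wrist"; returns the picture (480x640x3 uint8, red, green, blue); there is no depth.
- arm.get_calibration(name): a dict with "intrinsics" (3x3 intrinsics, pixels), "pose" (4x4, takes a point from camera to world coordinates). Camera axes: x right, y up, looking along -z (the intrinsics and any distortion apply to the point x, -y, -z); pixel columns grow to the right and rows downward; lengths in m; the calibration is good to about 2 mm. A picture is of the moment at which its call begins: read the wrist's pose just before it. get_calibration takes no time and is no camera call; for the wrist camera it gives the pose at the moment of the call.
- arm.sign_off(): hands the job in; it is judged then, once.
Trained networks look in the newest picture that a camera, given by its name, has taken for a name from the list of things; names that differ only in an ending like _2 or _b are one class to them, and where a whole thing is asked for, a point or a joint stands for the part that bears it (a point fixed in the world has none). Each returns a list of dicts, best first, with "conf" (0 to 1); they miss things now and then, are a little off and sometimes report something else, mostly with a low value. They report only what shows in the picture. A call takes as long as a camera call. They do not tell look-alikes from the thing itself.
- arm.look_for(camera, query): "point" ([row, column] in pixels, amid what is visible of it).
- arm.silhouettes(camera, query): "region" (480x640 bool, what is visible of it) and "point" ([row, column] in pixels, amid what is visible of it).
- arm.place_of(camera, query): "point" ([row, column] in pixels: a listed point, or the origin of a listed thing).
The state is a dict: "clock": time; "joints": joint angles; "dq": joint speeds; "joint_efforts": joint torques, N m; "position": TCP position; "ee_rot": TCP orientation; "force": force on the tool from outside, world axes, zero at the start; "ft_torque": the same for the moment, N m; "width": opening from 0.0 (shut) to 1.0 (fully open); "gripper_force": force on a finger pad.
Only numpy, scipy, OpenCV 4.12 (cv2) and the standard library are available. Lean on these libraries where they do the work, as an engineer would, in place of code of your own. Each camera call takes 0.05 s, during which the arm holds its last target. There are 200 camera calls.

### The job

Lay out the spacers for the shaft assembly: pick out the three plain steel spacer sleeves and stand each one on end, flat on the floor of the grey dish that matches its size - the small sleeve in the small dish, the medium in the medium, the large in the large. Leave the two ball bearings and the shackle lying where they are.

Things in the scene. Friction and masses are not known exactly. Their poses are not given: they have to be found in the camera images.
- small_sleeve: the small one of three plain steel spacer sleeves (short upright tubes with a tiny dark set screw in the side): outer diameter 32 mm, bore 19 mm, 36 mm tall, standing on end, loose. Origin: the middle of its axis, 18 mm above its lower end; z is its axis, up.
- medium_sleeve: the medium one of three plain steel spacer sleeves (short upright tubes with a tiny dark set screw in the side): outer diameter 46 mm, bore 26 mm, 36 mm tall, standing on end, loose. Origin: the middle of its axis, 18 mm above its lower end; z is its axis, up.
- large_sleeve: the large one of three plain steel spacer sleeves (short upright tubes with a tiny dark set screw in the side): outer diameter 60 mm, bore 34 mm, 36 mm tall, standing on end, loose. Origin: the middle of its axis, 18 mm above its lower end; z is its axis, up.
- small_dish: the small one of three low round grey plastic dishes, fixed to the table: outer diameter 54 mm, flat inside diameter 48 mm, floor 3 mm thick, rim 7 mm high in all (4 mm above the floor). Origin: centre of its underside, on the table; z up.
- medium_dish: the medium one of three low round grey plastic dishes, fixed to the table: outer diameter 68 mm, flat inside diameter 62 mm, floor 3 mm thick, rim 7 mm high in all (4 mm above the floor). Origin: centre of its underside, on the table; z up.
- large_dish: the large one of three low round grey plastic dishes, fixed to the table: outer diameter 82 mm, flat inside diameter 76 mm, floor 3 mm thick, rim 7 mm high in all (4 mm above the floor). Origin: centre of its underside, on the table; z up.
- bearing_a: one of two loose ball bearings lying flat, light-metal rings with a dark shield, 52 mm across and only 15 mm tall; to be left alone. Origin: centre of its underside; z up.
- bearing_b: one of two loose ball bearings lying flat, light-metal rings with a dark shield, 52 mm across and only 15 mm tall; to be left alone. Origin: centre of its underside; z up.
- shackle: loose grey bow shackle lying flat, 68 x 65 x 18 mm; to be left alone. Origin: near the middle of its underside; z up.
Things that resemble listed ones, but are neither listed nor needed, are in the scene too. Leave any red look-alike of the small_sleeve alone.

How it is judged:
By the outcome, as a careful person would: the job done as asked, in the order asked, and still so for the second after the job is handed in, with the robot touching nothing.
It also fails if it takes over 88 s, if anything falls off the work surface, if the arm or the gripper's body presses on something with over 40 N, if the wrist force passes 120 N, or if a joint passes its speed limit or range.

## Working session

There is one attempt and no reset: what is moved stays moved. The work goes in short steps, Python scripts to look and compute and a shell command to move; the robot and the scene stay as the last step left them, time stands still between calls to the robot, and variables do not carry over. Pictures are saved under pics/ and viewed, at most 14 in all, crops included, and the job is handed in when it is done.

```bash
mkdir -p pics; cat > h.py <<'E'
import numpy as np, cv2
from cell import arm
def save(n,f,crop=None,s=1):
    im=arm.get_image(n)[:,:,::-1]
    if crop: r0,r1,c0,c1=crop; im=im[r0:r1,c0:c1]
    cv2.imwrite('pics/'+f,cv2.resize(im,None,fx=s,fy=s,interpolation=cv2.INTER_CUBIC))
def ray(cal,p):
    K=np.array(cal['intrinsics']);T=np.array(cal['pose'])
    d=np.linalg.inv(K)@[p[1],p[0],1]; d=T[:3,:3]@(d*[1,-1,-1]); return T[:3,3],d/np.linalg.norm(d)
def atz(cal,p,z):
    o,d=ray(cal,p); return o+d*(z-o[2])/d[2]
def tri(rs):
    A=0;b=0
    for o,d in rs:
        P=np.eye(3)-np.outer(d,d);A=A+P;b=b+P@o
    return np.linalg.solve(A,b)
E
python3 - <<'E'
from h import *
np.set_printoptions(precision=3,suppress=True)
s=arm.observe();print(s)
for n in ['scene','side','wrist']:
    save(n,n+'0.png'); cal=arm.get_calibration(n); print(n,cal.keys(),np.array(cal['pose']))
    for q in ['small_sleeve','medium_sleeve','large_sleeve','small_dish','medium_dish','large_dish']:
        for r in arm.place_of(n,q)[:4]:
            z=.018 if 'sl' in q else 0.
            print(' ',q,round(r['conf'],2),np.round(r['point']),atz(cal,r['point'],z))
E
```

```text
{'clock': 0.0, 'joints': array([-0.103,  0.435,  0.025,  1.574, -0.012,  1.134, -0.075]), 'dq': array([-0.001, -0.   , -0.002,  0.002, -0.   ,  0.   , -0.   ]), 'joint_efforts': array([  0.   , -66.785,   0.985, -31.446,  -0.061,   0.043,   0.   ]), 'position': array([ 0.625, -0.   ,  0.404]), 'ee_rot': array([-2.221, -2.221,  0.002]), 'force': array([ 0.004, -0.217,  0.197]), 'ft_torque': array([-0.067, -0.042,  0.021]), 'gripper_force': 0.0, 'width': 0.9960866345876551}
scene dict_keys(['intrinsics', 'pose']) [[ 0.815  0.439 -0.378 -0.035]
 [-0.579  0.599 -0.552 -0.611]
 [-0.016  0.669  0.743  0.909]
 [ 0.     0.     0.     1.   ]]
  small_sleeve 0.64 [252. 349.] [ 0.441 -0.017  0.018]
  small_sleeve 0.52 [230. 317.] [0.422 0.084 0.018]
  small_sleeve 0.49 [266. 370.] [ 0.452 -0.076  0.018]
  medium_sleeve 0.63 [200. 307.] [0.459 0.181 0.018]
  large_sleeve 0.57 [384. 482.] [ 0.444 -0.41   0.018]
  small_dish 0.73 [302. 401.] [ 0.454 -0.178  0.   ]
  small_dish 0.72 [376. 397.] [ 0.337 -0.301  0.   ]
  medium_dish 0.69 [305. 398.] [ 0.444 -0.18   0.   ]
  large_dish 0.75 [159. 254.
[... 504 characters left out ...]
 0.018]
  large_sleeve 0.87 [365. 384.] [ 0.44  -0.417  0.018]
  small_dish 0.88 [342. 321.] [ 0.334 -0.298 -0.   ]
  small_dish 0.26 [296. 348.] [ 0.445 -0.17   0.   ]
  medium_dish 0.81 [297. 347.] [ 0.442 -0.171  0.   ]
  large_dish 0.68 [194. 294.] [0.441 0.396 0.   ]
  large_dish 0.3 [218. 313.] [0.463 0.217 0.   ]
wrist dict_keys(['intrinsics', 'pose']) [[ 1.     0.    -0.     0.626]
 [-0.     0.964  0.266  0.072]
 [ 0.    -0.266  0.964  0.384]
 [ 0.     0.     0.     1.   ]]
  small_sleeve 0.72 [217. 154.] [ 0.442 -0.012  0.018]
  small_sleeve 0.6 [279. 175.] [ 0.456 -0.084  0.018]
  small_sleeve 0.56 [122. 128.] [0.428 0.086 0.018]
  medium_sleeve 0.91 [ 17. 140.] [0.454 0.179 0.018]
```

View pics/scene0.png

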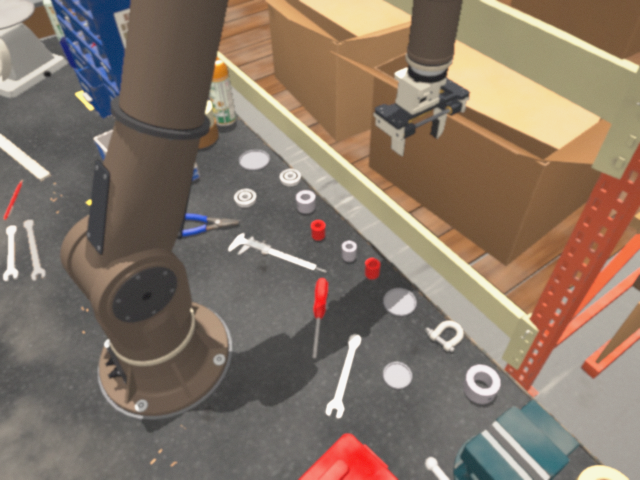

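View pics/side0.png

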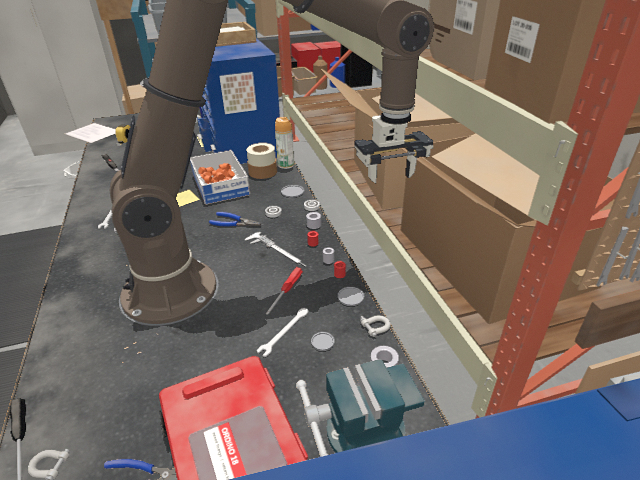

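View pics/wrist0.png

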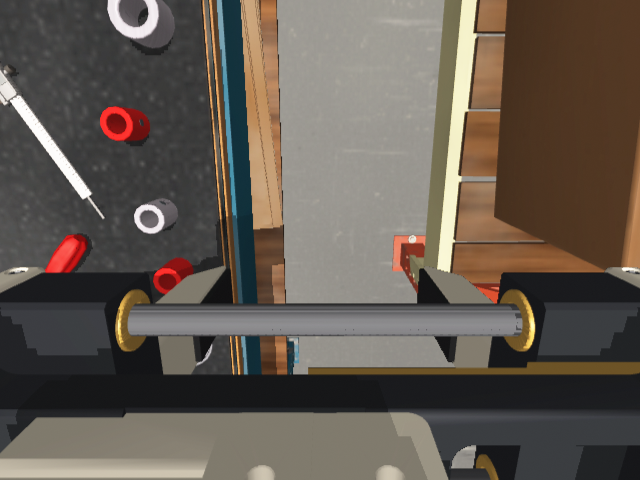

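The pictures show several candidates:
- **Small sleeve:** the plain steel one is at scene (349,250), side (328,255) and wrist (155,216). The red ones at scene (318,230) and (372,268) are look-alikes to leave alone.
- **Medium sleeve:** scene (306,201), side (314,219).
- **Large sleeve:** scene (482,384), side (384,355). It stands next to the green vise.
- **Dishes:** small at scene (397,375), medium at (400,302), large at (254,159).
- **Bearings:** scene (290,177) and (245,197), low rings with shields.

Next I'll triangulate the obstacles and take the enlarged crop.

```bash
python3 - <<'E'
from h import *
np.set_printoptions(precision=3,suppress=True)
A=arm.get_calibration('scene');B=arm.get_calibration('side')
for n,a,b in [('beam low tip',(368,520),(413,487)),('beam top corner',(322,535),(377,492)),('vise corner R',(437,578),(376,424)),('vise corner near',(404,520),(362,382)),('bottle cap',(65,220),(120,284)),('red box corner',(437,347),(360,252))]:
    ra,rb=ray(A,a),ray(B,b);p=tri([ra,rb]);print(n,p,'gap',np.linalg.norm(np.cross(p-ra[0],ra[1])))
im=arm.get_image('scene')[:,:,::-1];w=arm.get_image('wrist')[:,:,::-1]
a=cv2.resize(im[150:410,230:530],None,fx=1.5,fy=1.5);b=cv2.resize(w[80:310,80:220],(240,390))
cv2.imwrite('pics/crop1.png',np.hstack([a,b]))
E
```

```text
beam low tip [ 0.863 -0.322 -0.5  ] gap 0.010194356568294155
beam top corner [ 0.88  -0.292 -0.338] gap 0.010908850067802208
vise corner R [ 0.423 -0.577  0.173] gap 0.011290672584419296
vise corner near [ 0.396 -0.497  0.141] gap 0.0041812960810424255
bottle cap [0.459 0.565 0.207] gap 0.0021688983694787725
red box corner [ 0.17  -0.362  0.073] gap 0.0029536903484035457
```

View pics/crop1.png

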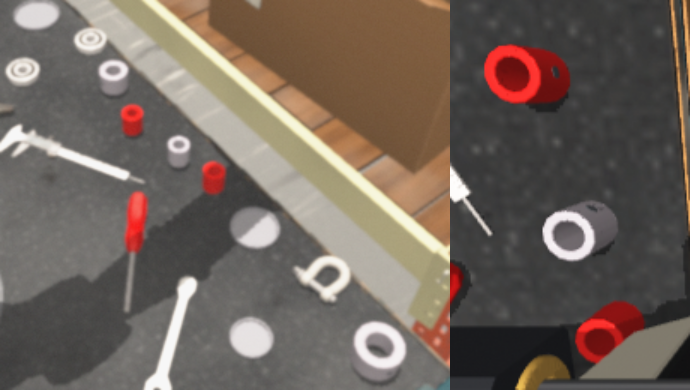

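```bash
python3 -m inch '0 -0.04 0 0 0.09;-0.01 -0.08 0 0 0.09;-0.02 -0.12 0 0 0.09;-0.04 -0.16 0 0 0.09;-0.05 -0.185 0 0 0.09'
```

```text
clock: 1.65
position: [0.4373, -0.0513, 0.4047]
ee_rot: [-2.223, -2.22, 0.001]
force: [0.8, -0.1, -0.2]
width: 0.978
gripper_force: 0.0
```

The crop confirms that the grey tube at crop (178,150) / (580,230) is the steel small sleeve, with a red tube on either side of it. The beam lies well below the table, and the vise stays beyond y ≈ -0.5. Now I'll measure with the wrist camera from two places.

```bash
cat > m.py <<'E'
from h import *
import sys,json,os
np.set_printoptions(precision=4,suppress=True)
tag=sys.argv[1]; L=json.load(open('log.json')) if os.path.exists('log.json') else []
cal=arm.get_calibration('wrist'); save('wrist',tag+'.png')
for q in ['small_sleeve','medium_sleeve','large_sleeve','small_dish','medium_dish','large_dish']:
    for r in arm.place_of('wrist',q)[:4]:
        if r['conf']<.3: continue
        o,d=ray(cal,r['point']); p=atz(cal,r['point'],.018 if 'sl' in q else .0)
        t=''
        for l in L:
            if l[0]==q and np.linalg.norm(np.array(l[3])-p)<.03:
                t+=' tri(%s) %s'%(l[4],tri([(o,d),(np.array(l[1]),np.array(l[2]))]))
        print(q,round(r['conf'],2),np.round(r['point']),p,t); L.append([q,list(o),list(d),list(p),tag])
json.dump(L,open('log.json','w'))
E
python3 m.py w1
```

```text
small_sleeve 0.91 [166. 330.] [ 0.4429 -0.0094  0.018 ] 
small_sleeve 0.83 [234. 340.] [ 0.4544 -0.0824  0.018 ] 
small_sleeve 0.63 [ 66. 311.] [0.4251 0.0861 0.018 ] 
medium_dish 0.92 [305. 335.] [ 0.4498 -0.1782  0.    ] 
large_dish 0.49 [170. 329.] [ 0.443  -0.0149  0.    ]
```

```bash
python3 -m inch '-0.03 0 0 0 0.09;-0.06 0 0 0 0.09;-0.09 0 0 0 0.09;-0.12 0 0 0 0.09;-0.15 0 0 0 0.09'; python3 m.py w2
```

```text
clock: 2.5
position: [0.4409, -0.2009, 0.4045]
ee_rot: [-2.22, -2.223, 0.0]
force: [0.8, 0.0, 0.2]
width: 0.981
gripper_force: 0.0
small_sleeve 0.86 [  2. 326.] [ 0.4422 -0.0092  0.018 ]  tri(w1) [ 0.4426 -0.0094  0.0184]
small_sleeve 0.63 [ 86. 342.] [ 0.4582 -0.0813  0.018 ]  tri(w1) [ 0.4562 -0.0816  0.0208]
small_sleeve 0.56 [180. 330.] [ 0.4473 -0.1732  0.018 ] 
small_dish 0.86 [282. 236.] [ 0.3365 -0.2964  0.    ] 
medium_dish 0.8 [181. 332.] [ 0.4502 -0.1771  0.    ]  tri(w1) [ 0.4499 -0.1767  0.0029]
```

```bash
python3 -m inch '-0.03 0 0 0 0.09;-0.06 0 0 0 0.09;-0.09 0 0 0 0.09;-0.12 0 0 0 0.09;-0.15 0 0 0 0.09'; python3 m.py w3
```

```text
clock: 3.35
position: [0.4406, -0.35, 0.4048]
ee_rot: [2.219, 2.224, 0.001]
force: [0.4, 0.1, 0.3]
width: 0.98
gripper_force: 0.0
medium_sleeve 0.35 [147. 358.] [ 0.4759 -0.2886  0.018 ] 
large_sleeve 0.66 [256. 328.] [ 0.4453 -0.4068  0.018 ] 
small_dish 0.83 [156. 228.] [ 0.3368 -0.2983  0.    ]  tri(w2) [ 0.3353 -0.2986 -0.005 ]
medium_dish 0.61 [ 29. 335.] [ 0.4518 -0.1757  0.    ]  tri(w1) [ 0.4507 -0.1766  0.0032] tri(w2) [ 0.4509 -0.1767  0.0036]
```

View pics/w3.png

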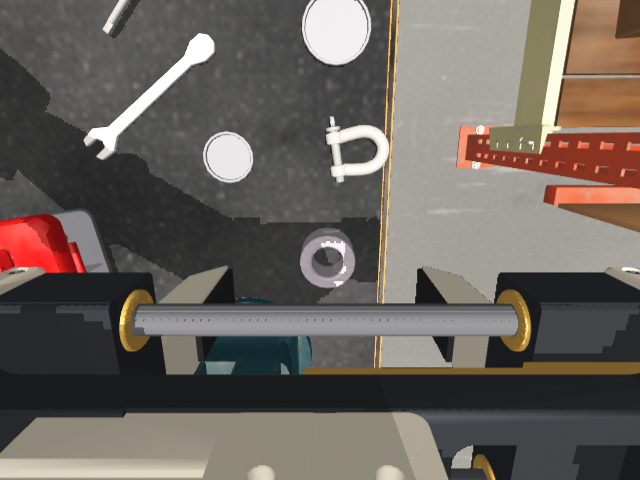

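The wrist view shows the large sleeve at (328,258) with the vise below it at (255,335). The small dish is at (228,157), the medium dish at (336,28) and the shackle at (357,150), all clear of each other. The triangulated heights are as expected: sleeve origin about 18 mm, dishes about 0. I'll go to the small sleeve first.

```bash
python3 -m inch '0.04 0.0 0 0 0.05;0.09 0 0 0 0.05;0.14 0 0 0 0.05;0.19 0 0 0 0.05;0.24 0 0 0 0.05'; python3 -m inch '0.04 0 0 0 0.05;0.08 0 0.03 0 0.05;0.1 0.002 0.07 0 0.05;0.1 0.002 0.1 0 0.05;0.1 0.002 0.105 0 0.05'; python3 m.py w4
```

```text
clock: 4.2
position: [0.4394, -0.107, 0.4051]
ee_rot: [2.219, 2.223, 0.001]
force: [0.8, 0.4, -0.3]
width: 0.597
gripper_force: 0.0
clock: 4.7
position: [0.4404, -0.0085, 0.2974]
ee_rot: [-2.215, -2.223, 0.006]
force: [-0.6, -0.1, 1.0]
width: 0.544
gripper_force: 0.0
small_sleeve 0.92 [235. 326.] [ 0.4411 -0.0101  0.018 ]  tri(w1) [ 0.442  -0.009   0.0221] tri(w2) [ 0.4417 -0.0097  0.0194]
small_sleeve 0.73 [315. 342.] [ 0.4542 -0.0794  0.018 ]  tri(w1) [ 0.4548 -0.0855  0.007 ] tri(w2) [ 0.4564 -0.081   0.0153]
small_sleeve 0.72 [107. 304.] [0.4248 0.0831 0.018 ]  tri(w1) [0.4263 0.081  0.0463]
medium_dish 0.43 [235. 330.] [ 0.4438 -0.0159  0.    ]
```

View pics/w4.png

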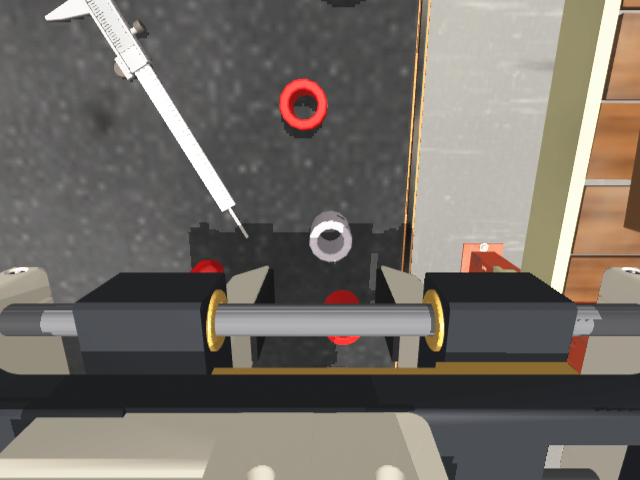

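The small sleeve is at (330,237), right under the TCP, and the caliper tip at (247,236) is clear of the 50 mm opening. I'll descend, grasp and lift.

```bash
python3 -m inch '0 0 0.035 0 0.05;0 0 0.07 0 0.05;0 0 0.1 0 0.05;0 0 0.112 0 0.05;0 0 0.112 0 0.05' 20; python3 -m inch '0 0 0 0 0.02;0 0 0 0 0.02;0 0 0 0 0.02;0 0 0 0 0.02;0 0 0 0 0.02' 20
```

```text
clock: 5.55
position: [0.4418, -0.0103, 0.1869]
ee_rot: [-2.221, -2.22, 0.002]
force: [-1.2, 1.3, 0.2]
width: 0.543
gripper_force: 0.0
clock: 6.05
position: [0.4426, -0.01, 0.1887]
ee_rot: [2.221, 2.22, 0.003]
force: [-0.3, -0.3, 9.1]
width: 0.327
gripper_force: 20.0
```

```bash
python3 -m inch '0 0 -0.03 0 0.02;0 0 -0.07 0 0.02;0 0 -0.11 0 0.02;-0.03 -0.015 -0.11 0 0.02;-0.07 -0.03 -0.11 0 0.02'; python3 -m inch '-0.04 -0.015 0 0 0.02;-0.08 -0.03 0 0 0.02;-0.12 -0.045 0 0 0.02;-0.16 -0.06 0 0 0.02;-0.2 -0.075 0 0 0.02';python3 -m inch '-0.01 0 0 0 0.02;-0.017 0 0 0 0.02;-0.017 0 0 0 0.02'; python3 m.py w5; python3 - <<'E'
from cell import arm
print(arm.observe()['position'],arm.observe()['width'])
E
```

```text
clock: 6.55
position: [0.4124, -0.0793, 0.2995]
ee_rot: [2.215, 2.224, 0.005]
force: [0.5, -1.0, -1.5]
width: 0.325
gripper_force: 20.0
clock: 7.05
position: [0.336, -0.2814, 0.2982]
ee_rot: [2.221, 2.221, 0.001]
force: [1.3, -0.2, -1.2]
width: 0.329
gripper_force: 20.0
clock: 7.35
position: [0.3373, -0.297, 0.2978]
ee_rot: [2.222, 2.221, 0.0]
force: [-0.4, -0.4, -2.4]
width: 0.323
gripper_force: 20.0
small_sleeve 0.76 [295. 320.] [ 0.3346 -0.3501  0.018 ] 
large_sleeve 0.32 [212. 494.] [ 0.4672 -0.2808  0.018 ] 
small_dish 0.88 [225. 323.] [ 0.3366 -0.2956  0.    ]  tri(w2) [ 0.3368 -0.2955  0.0015] tri(w3) [ 0.336  -0.2978 -0.0054]
small_dish 0.33 [ 65. 480.] [ 0.4518 -0.1751  0.    ] 
medium_dish 0.76 [ 68. 480.] [ 0.4516 -0.1766  0.    ]  tri(w1) [ 0.4501 -0.177   0.0029] tri(w2) [ 0.4503 -0.1769  0.0029] tri(w3) [ 0.4517 -0.1762  0.0002]
large_dish 0.73 [ 66. 478.] [ 0.4507 -0.1759  0.    ] 
[ 0.33732439 -0.29624684  0.2977559 ] 0.32542471860034
```

View pics/w5.png

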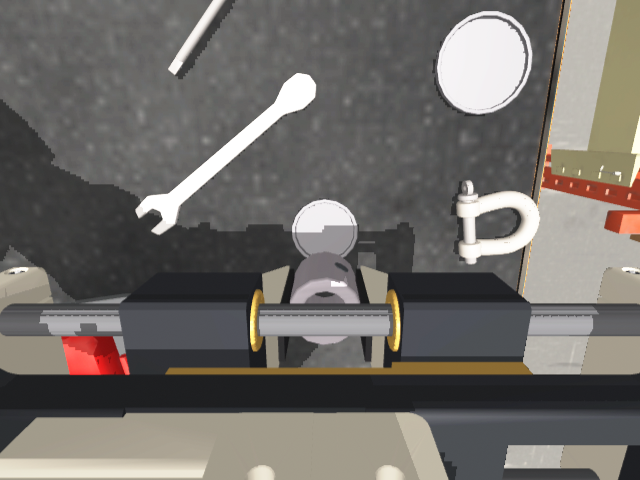

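The sleeve is held upright at (323,297). The small dish is at (325,230), and projected it lies directly below the TCP. I'll lower it and release.

```bash
python3 -m inch '0 0 0.04 0 0.02;0 0 0.08 0 0.02;0 0 0.1 0 0.02;0 0 0.105 0 0.02;0 0 0.106 0 0.02'; python3 -m inch '0 0 0.001 0 0.02;0 0 0.001 0 0.042;0 0 0.001 0 0.042;0 0 0.001 0 0.042;0 0 0.001 0 0.042'; python3 -m inch '0 0 -0.03 0 0.042;0 0 -0.07 0 0.042;0 0 -0.11 0 0.042;0.03 0.01 -0.13 0 0.06;0.06 0.02 -0.16 0 0.09'; python3 -m inch '-0.06 -0.02 0 0 0.09;-0.06 -0.02 0 0 0.09;-0.06 -0.02 0 0 0.09';python3 m.py w6
```

```text
clock: 8.2
position: [0.3367, -0.2965, 0.1915]
ee_rot: [-2.22, -2.22, 0.0]
force: [0.1, -1.0, -1.8]
width: 0.322
gripper_force: 20.0
clock: 8.7
position: [0.3371, -0.2971, 0.191]
ee_rot: [2.221, 2.221, 0.0]
force: [-0.1, 0.3, -0.1]
width: 0.46
gripper_force: 0.0
clock: 9.2
position: [0.3566, -0.2366, 0.3516]
ee_rot: [2.224, 2.219, -0.0]
force: [1.2, -0.0, -0.7]
width: 0.586
gripper_force: 0.0
clock: 9.5
position: [0.3363, -0.2985, 0.3512]
ee_rot: [2.223, 2.218, -0.001]
force: [0.3, 0.2, 0.4]
width: 0.843
gripper_force: 0.0
small_sleeve 0.95 [217. 326.] [ 0.3383 -0.2986  0.018 ] 
small_dish 0.96 [214. 324.] [ 0.3362 -0.2999  0.    ]  tri(w2) [ 0.3354 -0.3004 -0.0066] tri(w3) [ 0.3367 -0.2989  0.0013] tri(w5) [ 0.3359 -0.3297 -0.134 ]
medium_dish 0.9 [ 75. 455.] [ 0.4517 -0.1754  0.    ]  tri(w1) [ 0.4499 -0.176   0.0045] tri(w2) [ 0.45   -0.1763  0.0053] tri(w3) [ 0.4519 -0.1755 -0.0004] tri(w5) [ 0.4544 -0.1749 -0.0071]
```

View pics/w6.png

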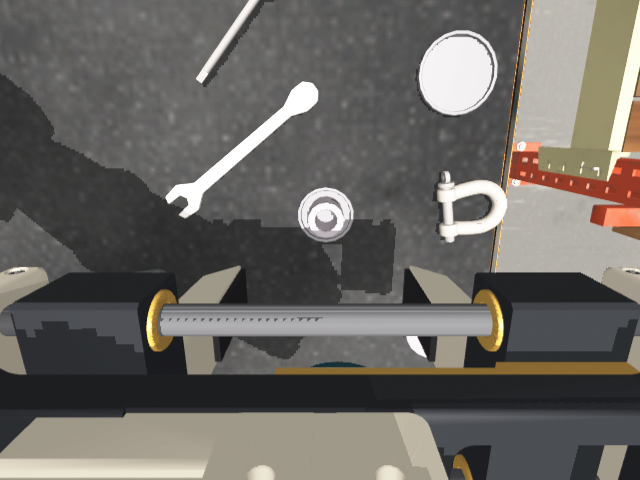

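The small sleeve stands centred in the small dish at (325,215). Next is the medium sleeve.

```bash
python3 -m inch '0.04 0.02 0 0 0.09;0.09 0.04 0 0 0.09;0.14 0.06 0 0 0.09;0.18 0.08 0 0 0.09;0.22 0.1 0 0 0.09'; python3 -m inch '0.04 0.01 0 0 0.09;0.09 0.02 0 0 0.09;0.13 0.02 0 0 0.09;0.17 0.02 0 0 0.09;0.177 0.02 0 0 0.09'; python3 m.py w7;python3 -m inch '0.04 0 0 0 0.09;0.08 0 0 0 0.09;0.08 0 0 0 0.09'; python3 m.py w8
```

```text
clock: 10.35
position: [0.4374, -0.0745, 0.3509]
ee_rot: [2.221, 2.222, 0.001]
force: [1.6, -0.8, -0.6]
width: 0.98
gripper_force: 0.0
clock: 10.85
position: [0.4565, 0.1052, 0.3508]
ee_rot: [-2.213, -2.228, -0.003]
force: [-0.6, -1.1, 0.0]
width: 0.98
gripper_force: 0.0
small_sleeve 0.67 [241. 290.] [0.4246 0.0831 0.018 ]  tri(w1) [0.4253 0.085  0.0244] tri(w4) [0.4247 0.0831 0.0181]
medium_sleeve 0.83 [135. 322.] [0.454  0.1785 0.018 ] 
clock: 11.5
position: [0.4568, 0.1841, 0.351]
ee_rot: [-2.215, -2.225, -0.004]
force: [0.2, 0.3, -0.4]
width: 0.979
gripper_force: 0.0
small_sleeve 0.7 [316. 293.] [0.427  0.0834 0.018 ]  tri(w1) [0.4263 0.0854 0.0215] tri(w4) [0.4258 0.0831 0.0174] tri(w7) [0.4257 0.0829 0.0173]
medium_sleeve 0.62 [225. 319.] [0.4527 0.1773 0.018 ]  tri(w7) [0.4534 0.1785 0.0229]
```

View pics/w8.png

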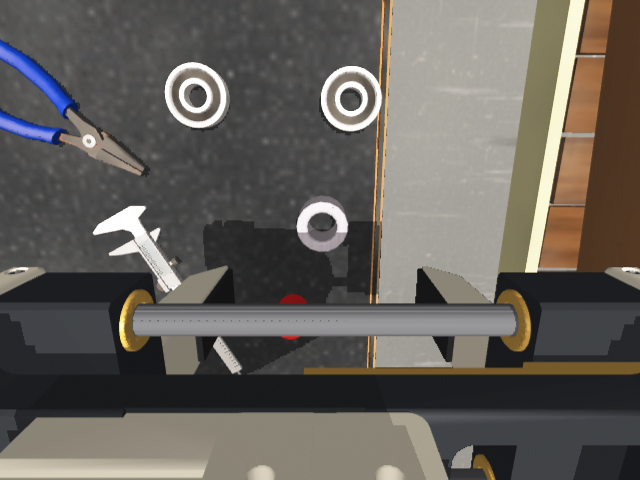

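The medium sleeve is at (321,224). Both bearings, at (351,99) and (197,96), and the caliper are clear of it.

```bash
python3 -m inch '-0.002 -0.003 0.04 0 0.07;-0.002 -0.003 0.08 0 0.07;-0.002 -0.003 0.12 0 0.07;-0.002 -0.003 0.15 0 0.07;-0.002 -0.003 0.164 0 0.07' 25; python3 -m inch '0 0 0 0 0.07;0 0 0 0 0.035;0 0 0 0 0.035;0 0 0 0 0.035;0 0 0 0 0.035'; python3 -m inch '0 0 0 0 0.035;0 0 -0.03 0 0.035;0 0 -0.07 0 0.035;0 0 -0.11 0 0.035;-0.04 0 -0.11 0 0.035'
```

```text
clock: 12.35
position: [0.4533, 0.1767, 0.1843]
ee_rot: [-2.222, -2.219, 0.005]
force: [-0.3, -0.1, 0.3]
width: 0.764
gripper_force: 0.0
clock: 12.85
position: [0.4544, 0.1781, 0.1876]
ee_rot: [2.221, 2.221, 0.002]
force: [1.2, -0.3, 2.5]
width: 0.467
gripper_force: 19.5
clock: 13.35
position: [0.4556, 0.1431, 0.3017]
ee_rot: [2.212, 2.228, 0.018]
force: [1.1, 0.3, -3.8]
width: 0.463
gripper_force: 25.0
```

```bash
python3 -m inch '-0.04 0 0 0 0.035;-0.09 0 0 0 0.035;-0.14 0 0 0 0.035;-0.19 0 0 0 0.035;-0.235 0 0 0 0.035'; python3 -m inch '-0.04 -0.002 0 0 0.035;-0.079 -0.002 0 0 0.035;-0.079 -0.002 0 0 0.035;-0.079 -0.002 0 0 0.035'; python3 m.py w9
```

```text
clock: 13.85
position: [0.4532, -0.0994, 0.2968]
ee_rot: [2.222, 2.221, -0.0]
force: [0.5, 0.0, -3.8]
width: 0.46
gripper_force: 25.0
clock: 14.25
position: [0.4515, -0.1768, 0.2965]
ee_rot: [-2.224, -2.218, 0.001]
force: [0.4, 0.2, -3.3]
width: 0.464
gripper_force: 25.0
small_sleeve 0.69 [102. 332.] [ 0.4572 -0.082   0.018 ]  tri(w1) [ 0.4558 -0.0822  0.0185] tri(w2) [ 0.457  -0.0842  0.0413] tri(w4) [ 0.4559 -0.0817  0.0137]
medium_dish 0.9 [225. 324.] [ 0.4514 -0.1752  0.    ]  tri(w1) [ 0.4505 -0.1727  0.0105] tri(w2) [ 0.4509 -0.1792 -0.0158] tri(w3) [ 0.4516 -0.1755 -0.0009] tri(w5) [ 0.4518 -0.176  -0.0015] tri(w6) [ 0.4515 -0.1753  0.0001]
```

View pics/w9.png

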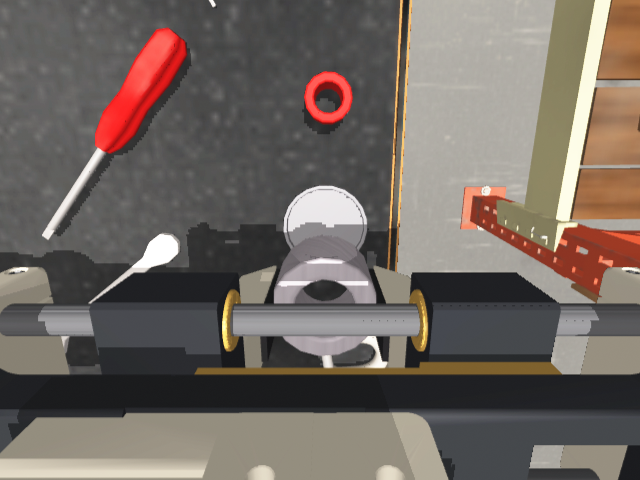

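The medium sleeve is held upright over the medium dish, which is at (325,222) under the TCP. I'll lower it.

```bash
python3 -m inch '0.001 0 0.04 0 0.035;0.001 0 0.08 0 0.035;0.001 0 0.1 0 0.035;0.001 0 0.105 0 0.035;0.001 0 0.106 0 0.035'; python3 -m inch '0 0 0.001 0 0.035;0 0 0.001 0 0.056;0 0 0.001 0 0.056;0 0 0.001 0 0.056;0 0 0.001 0 0.056'; python3 -m inch '0 0 -0.03 0 0.056;0 0 -0.07 0 0.056;0 0 -0.11 0 0.056;0 0 -0.14 0 0.09;0 0 -0.16 0 0.09'; python3 m.py w10
```

```text
clock: 15.1
position: [0.4518, -0.1746, 0.1906]
ee_rot: [-2.22, -2.221, 0.001]
force: [0.4, -0.2, -2.9]
width: 0.463
gripper_force: 25.0
clock: 15.6
position: [0.4522, -0.1751, 0.1901]
ee_rot: [2.221, 2.221, 0.001]
force: [-0.1, 0.0, -0.8]
width: 0.609
gripper_force: 0.0
clock: 16.1
position: [0.4522, -0.1751, 0.3524]
ee_rot: [2.22, 2.219, 0.003]
force: [0.2, -0.3, -0.8]
width: 0.731
gripper_force: 0.0
small_sleeve 0.8 [108. 326.] [ 0.455  -0.0799  0.018 ]  tri(w1) [ 0.4545 -0.0804  0.0249] tri(w2) [ 0.4564 -0.0816  0.0278] tri(w4) [ 0.4547 -0.0798  0.0172] tri(w9) [ 0.4562 -0.0804  0.0109]
medium_sleeve 0.85 [217. 322.] [ 0.451  -0.1753  0.018 ] 
medium_dish 0.72 [213. 323.] [ 0.452  -0.1758  0.    ]  tri(w1) [ 0.4508 -0.1743  0.0073] tri(w2) [ 0.4513 -0.1796 -0.0184] tri(w3) [ 0.4519 -0.1757  0.0001] tri(w5) [ 0.4521 -0.1762 -0.0015] tri(w6) [ 0.4519 -0.1756  0.0001] tri(w9) [ 0.4517 -0.1791 -0.015 ]
```

```bash
python3 -m inch '-0.04 0 0 0 0.09;-0.08 0 0 0 0.09;-0.12 0 0 0 0.09;-0.16 -0.003 0 0 0.09;-0.18 -0.006 0 0 0.09'; python3 m.py w11;  python3 -m inch '-0.04 0 0 0 0.09;-0.05 0 0 0 0.09;-0.05 0 0 0 0.09'; python3 m.py w12
```

```text
clock: 16.95
position: [0.4448, -0.3586, 0.3484]
ee_rot: [-2.225, -2.217, 0.003]
force: [0.1, 0.2, -0.8]
width: 0.98
gripper_force: 0.0
small_sleeve 0.9 [150. 199.] [ 0.3356 -0.2984  0.018 ]  tri(w6) [ 0.338  -0.2977  0.024 ]
medium_sleeve 0.41 [153. 199.] [ 0.3355 -0.3003  0.018 ] 
large_sleeve 0.78 [266. 324.] [ 0.4438 -0.4054  0.018 ]  tri(w3) [ 0.4446 -0.4101  0.007 ]
small_dish 0.76 [147. 210.] [ 0.3399 -0.2963  0.    ]  tri(w2) [ 0.3378 -0.2965 -0.0011] tri(w3) [ 0.3287 -0.2986 -0.0323] tri(w5) [ 0.3369 -0.297  -0.0078] tri(w6) [ 0.3375 -0.2984 -0.003 ]
small_dish 0.53 [150. 201.] [ 0.3315 -0.2985  0.    ]  tri(w2) [ 0.3334 -0.2982 -0.0022] tri(w3) [ 0.3541 -0.2956  0.0642] tri(w5) [ 0.3353 -0.2962  0.0064] tri(w6) [ 0.336  -0.2977  0.0122] tri(w11) [ 0.4456 -0.2866  0.3276]
clock: 17.6
position: [0.4457, -0.4059, 0.3496]
ee_rot: [2.223, 2.219, -0.001]
force: [0.4, 0.7, 0.8]
width: 0.982
gripper_force: 0.0
small_sleeve 0.76 [ 92. 194.] [ 0.3372 -0.2981  0.018 ]  tri(w6) [ 0.3382 -0.2982  0.0203] tri(w11) [ 0.3373 -0.2983  0.0206]
large_sleeve 0.55 [220. 320.] [ 0.4425 -0.4085  0.018 ]  tri(w3) [ 0.4439 -0.4104  0.0088] tri(w11) [ 0.443  -0.4135 -0.003 ]
small_dish 0.81 [ 95. 200.] [ 0.3365 -0.2989  0.    ]  tri(w2) [ 0.3351 -0.2984 -0.0045] tri(w3) [ 0.3359 -0.2985 -0.0025] tri(w5) [ 0.3357 -0.2976 -0.0048] tri(w6) [ 0.3366 -0.2993  0.0013] tri(w11) [ 0.3324 -0.2969 -0.0176] tri(w11) [ 0.3343 -0.2987  0.001 ]
```

View pics/w12.png

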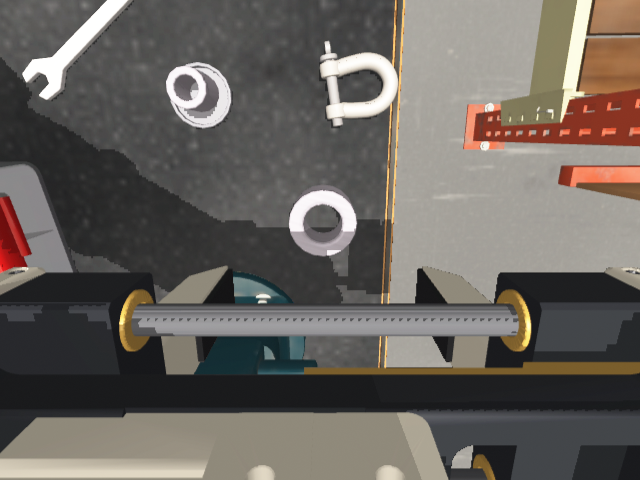

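The medium sleeve is in its dish, and the networks' centres coincide. The large sleeve is at (322,222). The edge of the vise base is at (265,272), so I'll check its clearance to the gripper body.

```bash
python3 - <<'E'
from h import *
np.set_printoptions(precision=3,suppress=True)
c=arm.get_calibration('wrist')
for p in [(272,260),(290,295),(362,312)]:
    print(p,[atz(c,p,z) for z in (.02,.06,.1,.15)])
arm.get_image('wrist'); 
for r in arm.silhouettes('wrist','large_sleeve')[:2]:
    m=r['region'];rr,cc=np.where(m);print(r['conf'],rr.min(),rr.max(),cc.min(),cc.max())
    w=(rr.min()+33); print(atz(c,(rr.max(),cc.mean()),.036),atz(c,(rr.min(),cc.mean()),.0),atz(c,((rr.max()+rr.min())/2,cc.min()),.036),atz(c,((rr.max()+rr.min())/2,cc.max()),.036))
im=arm.get_image('side')[:,:,::-1];cv2.imwrite('pics/s2.png',cv2.resize(im[260:440,260:460],None,fx=3,fy=3,interpolation=cv2.INTER_CUBIC))
E
```

```text
(272, 260) [array([ 0.385, -0.457,  0.02 ]), array([ 0.393, -0.441,  0.06 ]), array([ 0.401, -0.425,  0.1  ]), array([ 0.411, -0.404,  0.15 ])]
(290, 295) [array([ 0.418, -0.476,  0.02 ]), array([ 0.422, -0.457,  0.06 ]), array([ 0.426, -0.438,  0.1  ]), array([ 0.43 , -0.415,  0.15 ])]
(362, 312) [array([ 0.434, -0.556,  0.02 ]), array([ 0.436, -0.527,  0.06 ]), array([ 0.437, -0.498,  0.1  ]), array([ 0.44 , -0.462,  0.15 ])]
0.96 186 257 288 355
[ 0.444 -0.436  0.036] [ 0.444 -0.378  0.   ] [ 0.415 -0.403  0.036] [ 0.473 -0.403  0.036]
```

View pics/s2.png

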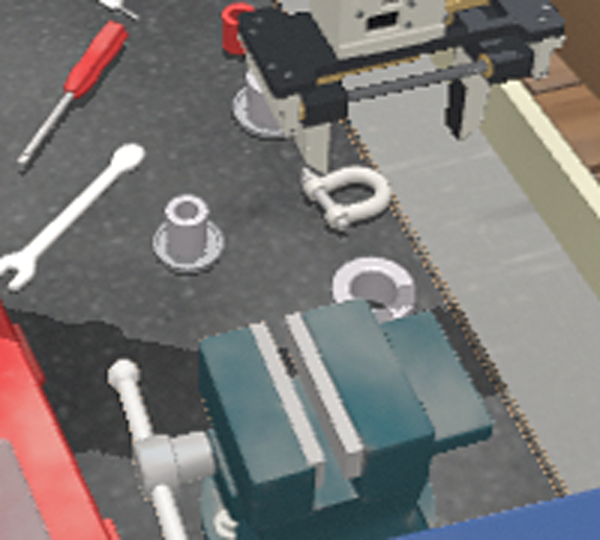

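The vise jaws (about 0.15 m tall) start at y ≈ -0.495 and the body will reach -0.445. The flange near the sleeve is low, so the grasp is clear. The side crop shows the small sleeve standing in its dish at (187,235).

```bash
python3 -m inch '-0.002 -0.002 0.04 0 0.082;-0.002 -0.002 0.08 0 0.082;-0.002 -0.002 0.12 0 0.082;-0.002 -0.002 0.15 0 0.082;-0.002 -0.002 0.163 0 0.082' 30; python3 -m inch '0 0 0 0 0.082;0 0 0 0 0.05;0 0 0 0 0.05;0 0 0 0 0.05;0 0 0 0 0.05'; python3 -m inch '0 0 0 0 0.05;0 0 -0.03 0 0.05;0 0 -0.07 0 0.05;0 0 -0.11 0 0.05;0.04 0 -0.13 0 0.05'
```

```text
clock: 18.6
position: [0.4432, -0.4062, 0.1839]
ee_rot: [-2.219, -2.219, 0.001]
force: [-1.4, 1.1, 0.1]
width: 0.895
gripper_force: 0.0
clock: 19.1
position: [0.4441, -0.4073, 0.1879]
ee_rot: [2.22, 2.22, 0.0]
force: [-0.8, 0.1, 7.1]
width: 0.613
gripper_force: 30.0
clock: 19.6
position: [0.4432, -0.372, 0.3205]
ee_rot: [2.224, 2.208, -0.003]
force: [0.1, 1.2, -3.8]
width: 0.613
gripper_force: 30.0
```

```bash
python3 -m inch '0.04 0 0 0 0.05;0.08 0 0 0 0.05;0.13 0 0 0 0.05;0.18 0 0 0 0.05;0.23 0 0 0 0.05'; python3 -m inch '0.05 0 0 0 0.05;0.1 0 0 0 0.05;0.15 0 0 0 0.05;0.2 0 0 0 0.05;0.25 0 0 0 0.05';  python3 -m inch '0.04 0 0 0 0.05;0.08 0 0 0 0.05;0.12 0 0 0 0.05;0.15 0 0 0 0.05;0.15 0 0 0 0.05'; python3 m.py w13; python3 -m inch '0.04 0 0 0 0.05;0.08 0 0 0 0.05;0.12 0 0 0 0.05;0.12 0 0 0 0.05;0.12 0 0 0 0.05'; python3 m.py w14
```

```text
clock: 20.1
position: [0.4433, -0.1351, 0.3169]
ee_rot: [2.222, 2.221, 0.0]
force: [2.1, -0.5, -4.5]
width: 0.611
gripper_force: 30.0
clock: 20.6
position: [0.4433, 0.1148, 0.317]
ee_rot: [2.222, 2.221, 0.0]
force: [0.9, -0.0, -3.0]
width: 0.612
gripper_force: 30.0
clock: 21.1
position: [0.4429, 0.2678, 0.3169]
ee_rot: [-2.213, -2.227, -0.004]
force: [0.0, -0.2, -3.3]
width: 0.614
gripper_force: 30.0
large_dish 0.57 [ 44. 322.] [0.441  0.4096 0.    ] 
clock: 21.95
position: [0.4438, 0.3833, 0.3164]
ee_rot: [-2.22, -2.223, 0.001]
force: [0.2, -1.3, -4.1]
width: 0.615
gripper_force: 30.0
large_dish 0.73 [191. 323.] [0.4432 0.4095 0.    ]  tri(w13) [0.4421 0.4095 0.0002]
```

View pics/w14.png

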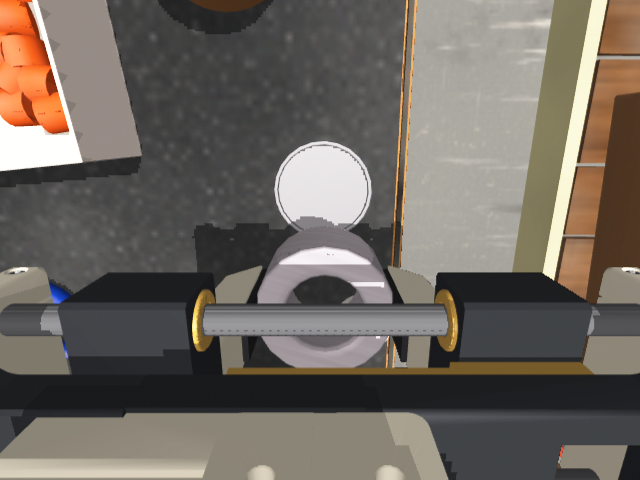

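The large dish is at (323,188), measured at (0.4425, 0.4095) and z ≈ 0. The caps box at (110,150) is clear. I'll place the large sleeve.

```bash
python3 -m inch '0.0265 -0.001 0 0 0.05;0.0265 -0.001 0.03 0 0.05;0.0265 -0.001 0.07 0 0.05;0.0265 -0.001 0.1 0 0.05;0.0265 -0.001 0.12 0 0.05'; python3 -m inch '0 0 0.005 0 0.05;0 0 0.006 0 0.05;0 0 0.007 0 0.05'; python3 -m inch '0 0 0 0 0.071;0 0 0 0 0.071;0 0 0 0 0.071;0 0 0 0 0.071'; python3 -m inch '0 0 -0.03 0 0.071;0 0 -0.07 0 0.071;0 0 -0.11 0 0.071;-0.01 0 -0.15 0 0.09;-0.01 0 -0.18 0 0.09'; python3 -m inch '-0.04 0 -0.02 0 0.09;-0.04 0 -0.02 0 0.09'; python3 m.py w15; python3 - <<'E'
from h import *
a=arm.get_image('wrist')[:,:,::-1];b=arm.get_image('side')[:,:,::-1]
cv2.imwrite('pics/fin.png',np.hstack([a[60:340,160:480],cv2.resize(b[160:380,260:420],(400,560))[0:280],]) if 0 else np.vstack([cv2.resize(a[60:340,100:540],(792,280)) if 0 else cv2.copyMakeBorder(a[60:310,120:520],0,0,0,0,0),cv2.resize(b[170:380,240:420],(400,340))]))
E
```

```text
clock: 22.8
position: [0.4427, 0.4085, 0.1945]
ee_rot: [2.222, 2.221, -0.004]
force: [-1.1, 0.2, -3.7]
width: 0.612
gripper_force: 30.0
clock: 23.1
position: [0.4431, 0.4092, 0.1908]
ee_rot: [2.222, 2.221, -0.0]
force: [-4.3, -4.8, 15.3]
width: 0.617
gripper_force: 30.0
clock: 23.5
position: [0.4433, 0.4096, 0.19]
ee_rot: [2.222, 2.221, 0.001]
force: [0.1, 0.5, 0.3]
width: 0.772
gripper_force: 0.0
clock: 24.0
position: [0.4434, 0.3986, 0.3725]
ee_rot: [2.222, 2.22, 0.003]
force: [1.3, 0.8, -0.1]
width: 0.897
gripper_force: 0.0
clock: 24.2
position: [0.4446, 0.3558, 0.393]
ee_rot: [2.224, 2.214, 0.006]
force: [0.2, 0.4, -0.1]
width: 0.981
gripper_force: 0.0
large_sleeve 0.75 [157. 321.] [0.4437 0.4078 0.018 ] 
large_dish 0.68 [154. 320.] [0.4425 0.41   0.    ]  tri(w13) [ 0.4417  0.4099 -0.0015] tri(w14) [0.4429 0.4102 0.0046]
```

View pics/fin.png

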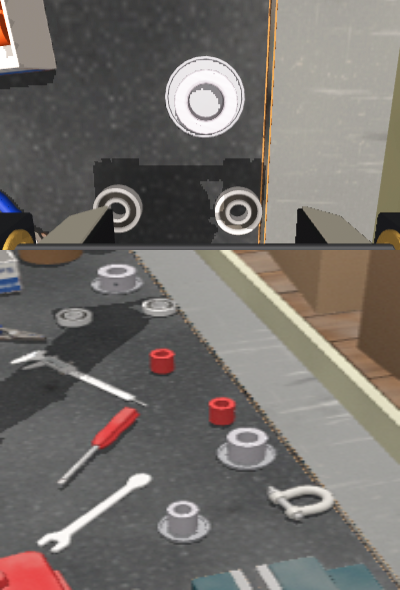

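All three sleeves stand upright in their dishes: large at crop (116,278), medium at (247,447), small at (183,518). The bearings, the shackle and the red look-alikes haven't moved, and the gripper is clear.

```bash
python3 -m inch '0 0 0 0 0.09;0 0 0 0 0.09;0 0 0 0 0.09' && python3 -c "
from cell import arm
print(arm.sign_off())"
```

```text
clock: 24.95
position: [0.443, 0.3596, 0.3896]
ee_rot: [2.221, 2.221, -0.0]
force: [0.4, 0.0, -0.2]
width: 0.983
gripper_force: 0.0
the job is handed in; nothing more can be done
None
```

The job is handed in at about 25 s: the last pictures show the small, medium and large sleeves each standing in its matching dish, with the bearings, shackle and red look-alikes untouched; the sign-off gave no verdict.

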